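# Close a dimmer box on its dowels and hold it shut

### The arm

A 6-joint arm with a two-finger parallel gripper is mounted at the origin on the work surface. World frame = base frame: x ahead of the robot, y to its left, z up, the work surface at z = 0. Lengths are in mm, angles in rad, forces in N, time in s.
With the tool pointing down it reaches from about 300 to 850 mm from the base axis. Payload 5.4 kg.
Tool frame: the origin (TCP) lies on the mounting face of the last link; the fingertips stand robot.tcp_to_tips ahead of it and the grasp point (between the pads) lies 155 mm ahead of it (robot.tcp_to_tips is the distance from the TCP to the fingertips, in mm); z points along the fingers, y is the line along which they close (so a half turn about z gives the same grasp; the last joint's range is limited). The gripper opens to 85 mm and grips with 20 to 120 N. Pads are 22 mm wide; open, the fingers measure 114 mm over their backs; the gripper's body (76 mm by 85 mm) begins 54 mm behind the grasp point. The pads swing forward as they close: fully open they stand 13 mm farther back than shut.
Start: joints at [-1.515, 0.158, 1.597, -0, 1.386, -0.21], TCP at [151.018, -554.798, 404.699] pointing down, gripper open.
Joint ranges: [-2.91, 2.91], [-0.94, 2.29], [0.18, 2.7], [-1.29, 4.43], [0.17, 2.64], [-3, 3]. Speed limits (rad/s): [2.57, 2.57, 3.14, 3.14, 3.14, 3.14].

### API

Orientations are given as a rotation vector (axis times angle).
In Python, from rig import robot gives the robot as it stands. Calls block until the motion is done:
- robot.move_ptp(position, orientation): joint-space move of the TCP to a pose.
- robot.servo_line(position, v=150, rotation=None): straight line of the TCP; rotation=None keeps the orientation; v is the mean speed in mm/s.
- robot.goto_joints(angles): joint-space move.
- robot.grip(opening, f_grip=None): finger opening in mm; f_grip is the grip in N (None keeps the last); returns when the fingers have stopped.
- robot.wait(seconds).
- robot.ik(position, orientation): joint angles nearest the present ones, or None.
- robot.snapshot(name): name is "scene" or "top" or "wrist"; returns the picture (384x512x3 uint8, red, green, blue); there is no depth.
- robot.camera_model(name): a dict with "fovy" (degrees; the focal length in pixels is half the picture's height over the tangent of half this angle, whatever the lens; pixels are square), "cx", "cy" (the principal point, pixels), "dist_coeffs" ([k1, k2, p1, p2, k3] as OpenCV has them; the pictures are not rectified), "view" (4x4, takes a point from world to camera coordinates). Camera axes: x right, y down, z forward; pixel columns grow to the right and rows downward; lengths in mm; the calibration is good to about 2 mm. A picture is of the moment at which its call begins: read the wrist's pose just before it. camera_model takes no time and is no camera call; for the wrist camera it gives the pose at the moment of the call.
A pose or a line that the arm cannot do raises robot.Unreachable and nothing moves.
- robot.hand_in(): hands the job in; it is judged then, once.
Readings, each from a call of its own:
- robot.read_time_s(): time.
- robot.read_joint_positions(): joint angles.
- robot.read_joint_velocities(): joint speeds.
- robot.read_joint_torque(): joint torques, N m.
- robot.read_tool_pos(): TCP position.
- robot.read_ee_rot(): TCP orientation.
- robot.read_ft_force(): force on the tool from outside, world axes, zero at the start.
- robot.read_ft_torque(): the same for the moment, N m.
- robot.read_finger_gap(): finger opening in mm.
- robot.read_finger_force(): force on a finger pad.
Only numpy, scipy, OpenCV 4.12 (cv2) and the standard library are available. Lean on these libraries where they do the work, as an engineer would, in place of code of your own. Each camera call takes 0.05 s, during which the arm holds its last target. There are 200 camera calls.

### The job

First slide the orange switch in the open dimmer box to the yellow marks beside its track. Then pick up the blue cover (it has a ridge to grip) and lower it onto the box's two steel dowels with its window over the switch, pressing it down against the sprung pad until it is flush with the rim all round. Finish while still holding it pressed shut, ready for the screws: do not let go, and leave the tape roll, the flask and the screwdriver where they are.

Things in the scene. Friction and masses are not known exactly. Their poses are not given: they have to be found in the camera images.
- shell_seat (a point): Centre of the rim plane of the dimmer box's lower half: an open light-grey shell 160 mm (its x) by 100 mm (its y), walls 6 mm, fixed in an aluminium nest plate 200 x 140 x 10 mm; z up; rim 40 mm above the bench. Switch track along y at x = +40 mm, floor 5 mm below the rim. Closed, the cover's underside lies on the rim: cover_grip is 24 mm straight above this point, x and y axes equal.
- dowel_a (a point): Tip of one upright steel dowel of the shell, at (-62, -32) mm in x, y from shell_seat, 18 mm above the rim. Diameter 10 mm up to 12 mm above the rim, then a 6 mm high cone narrowing to 3 mm.
- dowel_b (a point): Tip of the other, equal dowel, at (+66, +34) mm from shell_seat, 18 mm above the rim.
- switch (a joint): Position of the orange switch along its track (m), growing towards the shell's +y, 0 to 0.060; it belongs at 0.040, between the yellow marks. Friction about 1.5 N; it stays where it is left.
- switch_grip (a point): Point on the axis of the orange switch grip, 20 mm above the rim. The grip is a block 14 mm (shell x) by 12 mm (shell y, the direction of sliding) that stands from the track floor to 25 mm above the rim; it can be pinched or pushed from above.
- switch_mark (a point): Where switch_grip must come: above the middle of the two yellow marks on the track, at (+40, +10) mm from shell_seat and 20 mm above the rim. Axes as the shell.
- pad (a joint): Travel (m, growing downwards) of the black sprung pad, 36 x 36 mm, in the middle of the shell. At 0 it stands 6 mm above the rim; it pushes up with about 4 N there and 10 N at 0.006, where it is level with the rim. It carries the unpressed cover 6 mm above the rim.
- cover_grip (a point): Centre of the grip ridge of the loose blue cover (0.14 to 0.28 kg), starting flat on the bench. Plate 160 mm (x) by 100 mm (y), 10 mm thick; in the middle of its top a paler block ridge 36 mm (x) by 24 mm (y), 28 mm high. This point is 24 mm above the underside, 14 mm above the plate's top, 14 mm below the ridge's top. Through holes of 12 mm at (-62, -32) and (+66, +34) mm in x, y take the dowels.
- cover_window (a point): Centre of the cover's window at the plate's top face, 40 mm along the cover's x and 10 mm along its y from cover_grip: it tells which end is which. The window is 20 mm (x) by 25 mm (y) and takes the switch. Closed, it lies straight below switch_mark.
- tape_mid (a point): Bystander: centre of a green tape roll lying flat, 90 mm outside diameter, 30 mm high.
- flask_mid (a point): Bystander: mid-height of a dark upright flask, 66 mm diameter, 190 mm high.
- driver_grip (a point): Bystander: handle of a yellow screwdriver lying flat, 200 mm long, 26 mm thick.
Things that resemble listed ones, but are neither listed nor needed, are in the scene too. Of the things that look like the part that bears shell_seat, take the one that is farthest from the robot's base at the start.

How it is judged:
By the outcome, as a careful person would: the job done as asked, in the order asked, and still so for the second after the job is handed in, while the arm keeps its last pose, push and grip.
It also fails if it takes over 56 s, if anything falls off the work surface, if the arm or the gripper's body presses on something with over 40 N, if the wrist force passes 120 N, or if a joint passes its speed limit or range.

## Working session

There is one attempt and no reset: what is moved stays moved. The work goes in short steps, each a Python script; the robot and the scene stay as the last script left them, time stands still between calls to the robot, and variables do not carry over. Pictures are saved under pics/ and viewed, at most 10 in all, crops included, and the job is handed in when it is done.

```bash
mkdir -p pics; ls; python3 - <<'E'
from rig import robot
import cv2,numpy as np
for n in("top","scene"):
    im=robot.snapshot(n); cv2.imwrite(f"pics/{n}0.png",cv2.resize(im[:,:,::-1],(800,600),interpolation=cv2.INTER_CUBIC))
    m=robot.camera_model(n); print(n,m)
print(robot.tcp_to_tips,robot.read_ee_rot(),robot.read_time_s(),robot.read_ft_force())
E
```

```text
pics
top {'fovy': 43.73356091771203, 'cx': 252.58944926316892, 'cy': 193.28924608753644, 'dist_coeffs': array([-0.05116329,  0.        ,  0.        ,  0.        ,  0.        ]), 'view': array([[-1.45176708e-02, -9.99894270e-01, -8.28845337e-04,
         9.26193320e+00],
       [-9.98155676e-01,  1.45412842e-02, -5.89389327e-02,
         5.22414269e+02],
       [ 5.89447535e-02, -2.83393432e-05, -9.98261246e-01,
         1.66282350e+03],
       [ 0.00000000e+00,  0.00000000e+00,  0.00000000e+00,
         1.00000000e+00]])}
scene {'fovy': 55.97830455174616, 'cx': 249.34870012633385, 'cy': 188.37904592441865, 'dist_coeffs': array([-0.00146421,  0.        ,  0.        ,  0.        ,  0.        ]), 'view': array([[-5.83589331e-01,  8.12009708e-01,  7.98296588e-03,
         3.05772320e+02],
       [ 6.77247446e-01,  4.92113220e-01, -5.46955642e-01,
        -2.95447545e+02],
       [-4.48061814e-01, -3.13791034e-01, -8.37123526e-01,
         1.38550100e+03],
       [ 0.00000000e+00,  0.00000000e+00,  0.00000000e+00,
         1.00000000e+00]])}
173.4 [-3.11216347e+00 -4.16020169e-01 -2.07524301e-04] 0.1 [ 0.55991973 -0.77819066  0.64472762]
```

View pics/top0.png

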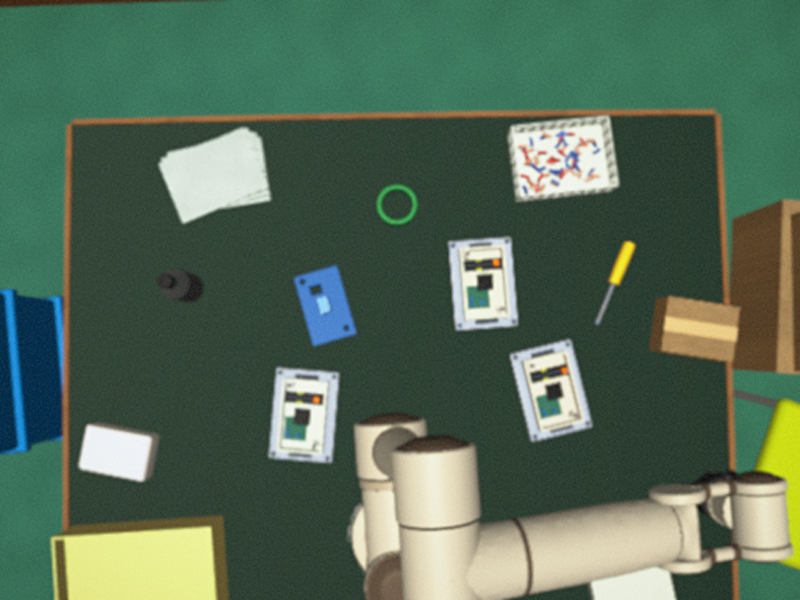

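View pics/scene0.png

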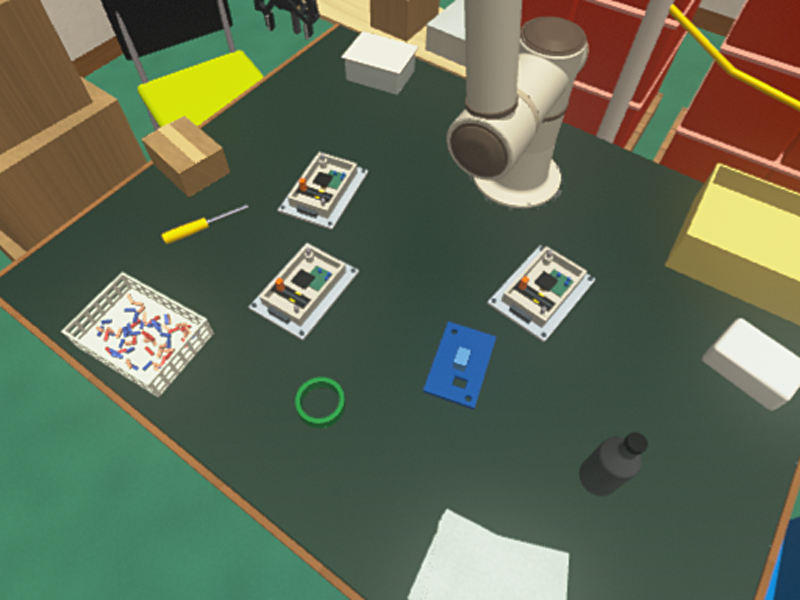

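The top view (800x600) shows three boxes that could be the shell, at (482,283), (551,390) and (304,415). The robot base projects to about (399,536), so the farthest is the one at (482,283). Its switch is at (495,265), at the right (−y) end of the track. There is only one blue cover: ridge at (323,304), window at (316,289). I'll take close wrist views of both.

```bash
cat > h.py <<'E'
from rig import robot
import cv2, numpy as np
from scipy.spatial.transform import Rotation as R
from scipy.optimize import least_squares
def K(m):
    f=192/np.tan(np.radians(m["fovy"])/2); return np.array([[f,0,m["cx"]],[0,f,m["cy"]],[0,0,1.]])
def unproj(m,px,z):
    p=cv2.undistortPoints(np.array([[px]],float),K(m),m["dist_coeffs"])[0,0]
    Rt=m["view"]; c=-Rt[:3,:3].T@Rt[:3,3]; d=Rt[:3,:3].T@np.array([p[0],p[1],1]); return c+d*(z-c[2])/d[2]
def proj(m,P):
    return cv2.projectPoints(np.array(P,float).reshape(-1,1,3),cv2.Rodrigues(m["view"][:3,:3])[0],m["view"][:3,3],K(m),m["dist_coeffs"])[0][:,0]
def rot(yaw):  # tool down; tool y (closing line) at world angle yaw-90deg, tool x at yaw
    return (R.from_euler("z",yaw)*R.from_euler("x",np.pi)).as_rotvec()
def fit(m,local,px,x0,z0):
    local=np.array(local,float)
    def w(q):
        c,s=np.cos(q[2]),np.sin(q[2])
        return np.c_[q[0]+c*local[:,0]-s*local[:,1],q[1]+s*local[:,0]+c*local[:,1],z0+local[:,2]]
    r=least_squares(lambda q:(proj(m,w(q))-np.array(px)).ravel(),x0,x_scale=[100,100,1]); return r.x,r.fun.reshape(-1,2)
E
python3 - <<'E'
from h import *
m=robot.camera_model("top"); s=.64
for n,p,z in(("box",(482,283),40),("bsw",(495,265),60),("ridge",(323,304),38),("win",(316,289),10),("ha",(347,329),10),("hb",(302,281),10),("tape",(397,204),30),("driver",(620,265),13)):
    print(n,unproj(m,np.array(p)*s,z).round(0))
w=robot.camera_model("wrist"); T=R.from_rotvec(robot.read_ee_rot()).as_matrix()
V=w["view"]; c=-V[:3,:3].T@V[:3,3]
print("cam in tool",T.T@(c-robot.read_tool_pos()),"\n",V[:3,:3]@T,w["fovy"],w["dist_coeffs"])
for p in((600,20,430),(520,140,430)):
  for y in (0,np.pi,-np.pi/2,np.pi/2): print(p,y,robot.ik(p,rot(y)))
E
```

```text
box [ 560. -193.   40.]
bsw [ 598. -220.   60.]
ridge [519. 161.  38.]
win [555. 179.  10.]
ha [464. 110.  10.]
hb [573. 210.  10.]
tape [742.  -7.  30.]
driver [ 599. -510.   13.]
cam in tool [78.36579832  0.87434402 30.86292036] 
 [[ 6.71468552e-04  9.99999740e-01 -2.61307211e-04]
 [-9.53777440e-01  5.61905395e-04 -3.00513358e-01]
 [-3.00513133e-01  4.51014192e-04  9.53777570e-01]] 65.6722536219546 [-0.00104851  0.          0.          0.          0.        ]
(600, 20, 430) 0 [-1.67753616e-01  2.07485114e-01  1.49102635e+00 -4.44089210e-16
  1.44308119e+00  1.40304271e+00]
(600, 20, 430) 3.141592653589793 [-0.16775362  0.20748511  1.49102635  0.          1.44308119 -1.73854994]
(600, 20, 430) -1.5707963267948966 [-1.67753616e-01  2.07485114e-01  1.49102635e+00 -4.44089210e-16
  1.44308119e+00  2.97383904e+00]
(600, 20, 430) 1.5707963267948966 [-1.67753616e-01  2.07485114e-01  1.49102635e+00 -4.44089210e-16
  1.44308119e+00 -1.67753616e-01]
(520, 140, 430) 0 [ 3.84641919e-02  4.67648886e-02  1.66720434e+00 -4.44089210e-16
  1.42762343e+00  1.60926052e+00]
(520, 140, 430) 3.141592653589793 [ 0.03846419  0.04676489  1.66720434  0.          1.42762343 -1.53233213]
(520, 140, 430) -1.5707963267948966 None
(520, 140, 430) 1.5707963267948966 [ 3.84641919e-02  4.67648886e-02  1.66720434e+00 -4.44089210e-16
  1.42762343e+00  3.84641919e-02]
```

```bash
python3 - <<'E'
from h import *
t=robot.read_time_s()
robot.move_ptp((485,-193,370),rot(0.0)); print(robot.read_time_s()-t)
m=robot.camera_model("wrist"); im=robot.snapshot("wrist")
np.save("boxm.npy",m,allow_pickle=True); cv2.imwrite("pics/boxraw.png",im[:,:,::-1])
P=proj(m,[(640,-260,40),(640,-120,40),(480,-260,40),(480,-120,40)]);print(P)
x0,x1=int(P[:,0].min())-5,int(P[:,0].max())+5;y0=max(0,int(P[:,1].min())-5);y1=int(P[:,1].max())+5
s=min(800/(x1-x0),600/(y1-y0));print(x0,y0,s)
cv2.imwrite("pics/box1.png",cv2.resize(im[y0:y1,x0:x1,::-1],None,fx=s,fy=s,interpolation=cv2.INTER_CUBIC))
E
```

```text
1.7916999999999998
[[328.27488146   8.79309626]
 [169.64196288   8.81009174]
 [316.85651967 183.50373275]
 [182.71676081 183.56282783]]
164 3 3.2432432432432434
```

View pics/box1.png

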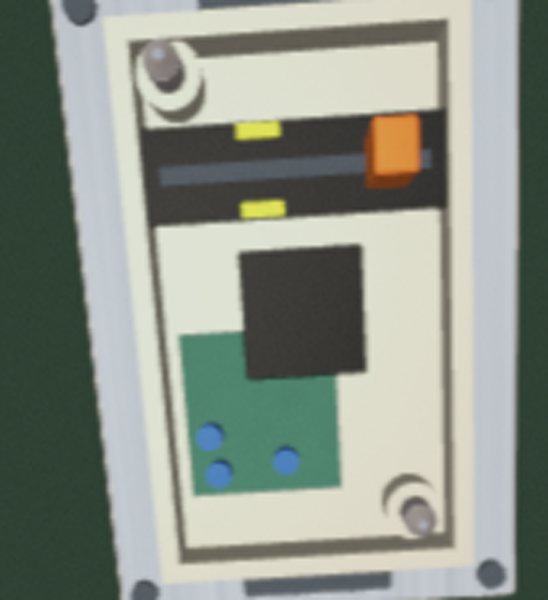

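The chosen box is confirmed. Crop pixels: dowel_b tip about (157,47), dowel_a tip (420,522), inner rim corners (129,40) (448,20) (452,546) (182,565), pad centre (303,313). The switch top is at about (397,144), and the yellow marks at (258,130) and (263,209), with the switch to the right (−y) of them. I'll fit the pose, then slide the switch.

```bash
cat > box.py <<'E'
from h import *
m=np.load("boxm.npy",allow_pickle=True).item()
o=np.array([164,3]);s=3.2432
c=lambda L:(np.array(L,float)+.5)/s-.5+o
loc=[(66,34,18),(-62,-32,18),(74,44,0),(74,-44,0),(-74,-44,0),(-74,44,0),(18,18,6),(18,-18,6),(-18,-18,6),(-18,18,6),(-80,-50,0),(-80,50,0),(80,50,0)]
px=c([(157,47),(420,522),(129,40),(448,20),(452,546),(182,565),(240,253),(361,245),(367,373),(246,380),(467,567),(165,582),(105,17)])
q,r=fit(m,loc,px,[560,-193,0.03],40)
if __name__=="__main__":
    print(q,"\n",r.round(1).tolist())
    C,S=np.cos(q[2]),np.sin(q[2]); L=np.array([[C,S],[-S,C]])
    sw=unproj(m,c([(397,144)])[0],65)
    print("switch local",L@(sw[:2]-q[:2]))
    for p in((258,130),(263,209)): print("mark",L@(unproj(m,c([p])[0],35)[:2]-q[:2]))
E
python3 box.py
```

```text
[ 5.63981220e+02 -1.97336630e+02  5.61108682e-02] 
 [[0.4, 1.8], [0.7, 1.0], [-0.4, -0.3], [0.6, -0.5], [0.5, 0.8], [-1.3, -0.4], [-1.1, -0.8], [0.6, -0.7], [0.1, 0.0], [-0.1, 0.1], [1.7, -0.4], [-1.3, 0.2], [-0.5, -0.5]]
switch local [ 40.0995975  -26.20910627]
mark [50.38584681 10.07788278]
mark [29.50691138 10.02340323]
```

```bash
cat > sw.py <<'E'
from h import *
from box import q
def W(x,y,z): 
    c,s=np.cos(q[2]),np.sin(q[2]); return (q[0]+c*x-s*y,q[1]+s*x+c*y,z)
E
python3 - <<'E'
from sw import *
t=robot.read_time_s
o=rot(q[2])
robot.grip(40,f_grip=20); print(t())
robot.move_ptp(W(40,-26.2,270),o); print(t())
robot.servo_line(W(40,-26.2,219),v=100); print(t(),robot.read_ft_force())
robot.grip(0,20); print(t(),robot.read_finger_gap(),robot.read_finger_force(),robot.read_ft_force())
robot.servo_line(W(40,10,219),v=50); print(t(),robot.read_ft_force(),robot.read_finger_gap())
robot.grip(30); robot.servo_line(W(40,10,275),v=150)
robot.move_ptp(W(-38,0,360),o);print(t())
m=robot.camera_model("wrist"); im=robot.snapshot("wrist")
np.save("box2m.npy",m,allow_pickle=True); cv2.imwrite("pics/boxraw2.png",im[:,:,::-1])
P=proj(m,[W(x,y,40) for x in(70,15) for y in (-48,48)])
x0,x1=int(P[:,0].min()),int(P[:,0].max());y0=max(0,int(P[:,1].min()));y1=int(P[:,1].max())
s=6;print(x0,y0,s)
cv2.imwrite("pics/box2.png",cv2.resize(im[y0:y1,x0:x1,::-1],None,fx=s,fy=s,interpolation=cv2.INTER_CUBIC))
E
```

```text
2.45
3.1333
3.7917 [0.96462234 0.37622129 0.47971485]
4.15 11.76580151952584 24.85150247812271 [0.2561062  0.79098098 4.19170539]
5.025 [-1.58694023  1.00202034  6.49309783] 11.349449311299361
6.4
200 64 6
```

View pics/box2.png

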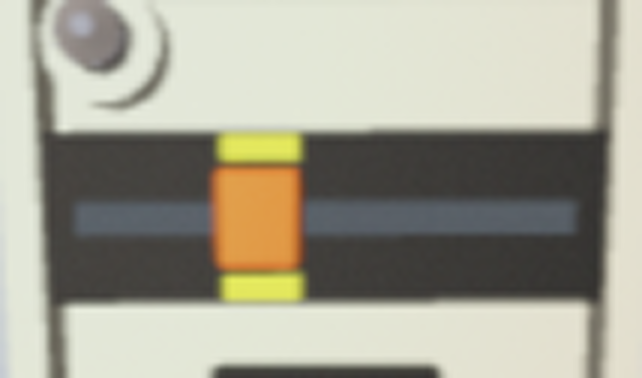

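```bash
python3 - <<'E'
from sw import *
m=np.load("box2m.npy",allow_pickle=True).item()
c=lambda p:(np.array(p,float)+.5)/6-.5+[200,64]
C,S=np.cos(q[2]),np.sin(q[2]); L=np.array([[C,S],[-S,C]])
for n,p,z in(("sw",(257.5,218),65),("m",(260,148),35),("m",(262,287),35),("dowelbase",(113,58),36)): print(n,L@(unproj(m,c(p),z)[:2]-q[:2]))
robot.grip(60)
yaw=.25; C,S=np.cos(yaw),np.sin(yaw)
robot.move_ptp((519-80*C,161-80*S,360),rot(yaw)); print(robot.read_time_s())
m=robot.camera_model("wrist"); im=robot.snapshot("wrist")
np.save("covm.npy",m,allow_pickle=True)
P=proj(m,[(519+C*x-S*y,161+S*x+C*y,5) for x in(-92,92) for y in (-60,60)])
x0,x1=int(P[:,0].min()),int(P[:,0].max());y0=max(0,int(P[:,1].min()));y1=int(P[:,1].max())
s=4;s=min(4,600/(y1-y0));print(x0,y0,s)
cv2.imwrite("pics/cov.png",cv2.resize(im[y0:y1,x0:x1,::-1],None,fx=s,fy=s,interpolation=cv2.INTER_CUBIC))
E
```

```text
sw [39.95809674  9.58351539]
m [50.24534071 10.21564542]
m [29.49930388 10.13230981]
dowelbase [63.12108315 32.37888447]
8.1667
188 0 3.278688524590164
```

View pics/cov.png

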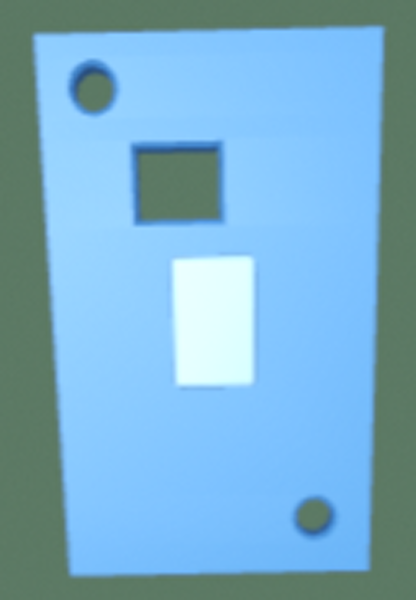

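The switch is 0.6 mm from the middle of the marks, which is good. Cover in the crop: corners (34,35) (384,27) (369,571) (71,576), holes (93,87) and (314,516), window centre (178,183), ridge top (172,259)–(253,385). I'll fit the pose and grasp.

```bash
python3 - <<'E'
from sw import *
m=np.load("covm.npy",allow_pickle=True).item()
px=(np.array([(34,35),(384,27),(369,571),(71,576),(93,87),(314,516),(132,142),(223,142),(223,224),(135,224),(172,259),(254,256),(253,383),(177,387)],float)+.5)/3.27869-.5+[188,0]
loc=[(80,50,0),(80,-50,0),(-80,-50,0),(-80,50,0),(66,34,0),(-62,-32,0),(50,22.5,0),(50,-2.5,0),(30,-2.5,0),(30,22.5,0),(18,12,28),(18,-12,28),(-18,-12,28),(-18,12,28)]
c,r=fit(m,loc,px,[519,161,.25],10); print(c,r.round(1).tolist()); np.save("cov.npy",c)
o=rot(c[2]); zt=10+173.4+2.5
robot.move_ptp((c[0],c[1],zt+50),o)
robot.servo_line((c[0],c[1],zt),v=100); print(robot.read_time_s(),robot.read_ft_force())
robot.grip(0,60); print(robot.read_finger_gap(),robot.read_finger_force(),robot.read_ft_force())
robot.servo_line((c[0],c[1],zt+110),v=150); robot.wait(.2); print(robot.read_time_s(),robot.read_ft_force(),robot.read_ft_torque(),robot.read_finger_gap())
im=robot.snapshot("wrist"); m=robot.camera_model("wrist");np.save("heldm.npy",m,allow_pickle=True)
cv2.imwrite("pics/held.png",cv2.resize(im[:,:,::-1],(800,600),interpolation=cv2.INTER_CUBIC))
E
```

```text
[5.19651927e+02 1.60227434e+02 2.68933511e-01] [[0.3, -0.1], [-0.4, -0.0], [-0.3, -0.4], [-0.1, -0.2], [0.1, 0.3], [0.3, 0.5], [0.9, 1.7], [-1.1, 1.1], [-0.7, -1.6], [0.9, -1.1], [-0.7, -1.1], [0.6, -0.7], [1.1, 1.1], [-0.9, 0.4]]
9.5083 [-0.42004992 -0.82248856 -0.00865632]
22.85354311606822 60.423431396484375 [ 0.05025064 -0.54942489  5.31631506]
11.0083 [-0.3219519   0.11503502 -1.8469222 ] [-0.02226446  0.00416057  0.03034746] 23.206657988869406
```

View pics/held.png

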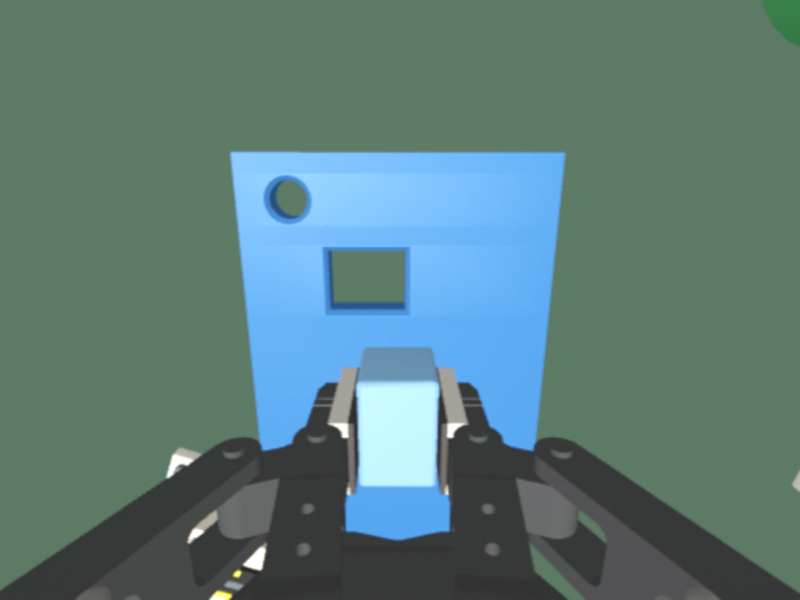

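The cover is held squarely. In the 800x600 picture its far corners are at (231,152) and (565,152), hole b at (288,200), and the window corners at (324,247), (410,247), (409,314) and (326,314). I'll measure its offset in the hand with the same camera.

```bash
python3 - <<'E'
from sw import *
m=np.load("heldm.npy",allow_pickle=True).item(); c=np.load("cov.npy")
px=(np.array([(231,152),(565,152),(288,200),(324,247),(410,247),(409,314),(326,314)],float)+.5)/1.5625-.5
loc=np.array([(80,50,0),(80,-50,0),(66,34,0),(50,22.5,0),(50,-2.5,0),(30,-2.5,0),(30,22.5,0)],float)
p=robot.read_tool_pos(); print("tool",p,"yaw",c[2])
for z in (p[2]-177.5,p[2]-175.9,p[2]-174):
    f,r=fit(m,loc,px,c,z); C,S=np.cos(c[2]),np.sin(c[2]); print(z,np.array([[C,S],[-S,C]])@(f[:2]-p[:2]),f[2]-c[2],abs(r).max(),r.round(1).tolist())
E
```

```text
tool [519.35322949 160.17472708 294.92738451] yaw 0.268933510957218
117.42738450776744 [-0.78747672 -1.12269124] 0.00042430390150260955 2.7018476242431007 [[0.2, -0.1], [-0.1, -0.0], [-0.0, -0.3], [2.2, 2.4], [-2.7, 2.4], [-2.3, -2.5], [2.7, -2.5]]
119.02738450776744 [-0.58716947 -1.21467269] 0.00010253677305011033 2.5991788246449516 [[-0.8, -0.6], [1.4, -0.4], [-0.6, -0.4], [2.0, 2.6], [-2.4, 2.6], [-2.0, -1.9], [2.5, -1.9]]
120.92738450776744 [-0.35103041 -1.32260589] -0.00030233251650735316 3.1635891655828345 [[-2.0, -1.2], [3.2, -1.0], [-1.2, -0.6], [1.7, 2.8], [-2.1, 2.9], [-1.7, -1.1], [2.2, -1.2]]
```

```bash
python3 - <<'E'
from sw import *
o=rot(q[2])
robot.move_ptp(W(.6,.8,300),o); robot.servo_line(W(.6,.8,258),v=100); robot.wait(.2)
print(robot.read_time_s(),robot.read_tool_pos()-W(.6,.8,258),robot.read_ft_force(),robot.read_ft_torque())
m=robot.camera_model("wrist"); im=robot.snapshot("wrist");np.save("hovm.npy",m,allow_pickle=True)
cv2.imwrite("pics/hovraw.png",im[:,:,::-1])
x0,y0,s=135,85,5
cv2.imwrite("pics/hov.png",cv2.resize(im[y0:y0+120,x0:x0+145,::-1],None,fx=s,fy=s,interpolation=cv2.INTER_CUBIC))
E
```

```text
13.175 [ 0.39193726 -0.20604623  1.02016529] [-0.87591872  0.46193023 -1.02803818] [-0.03673846  0.01559661  0.05050555]
```

View pics/hov.png

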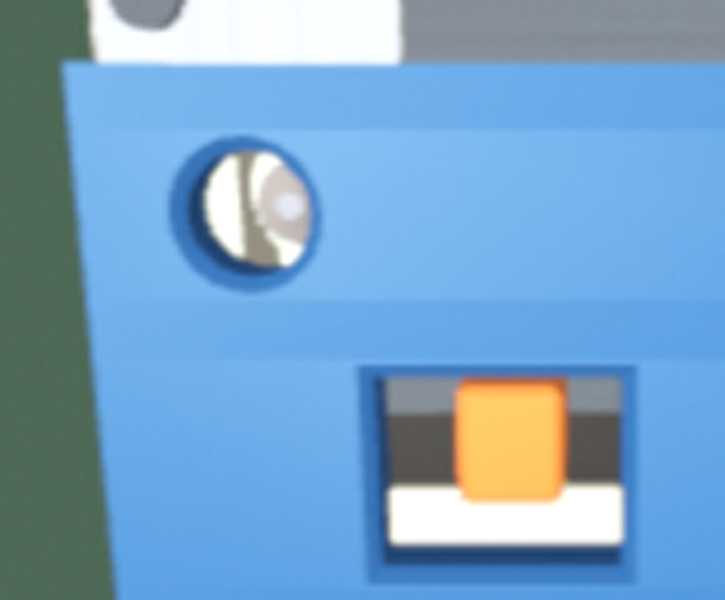

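The picture shows the hole rim centre at (246,214) and the dowel_b tip inside it at (289,206). The window centre is at (500,474) and the switch top centre at (511,440). I'll work out the residual misalignment.

```bash
python3 - <<'E'
from sw import *
m=np.load("hovm.npy",allow_pickle=True).item()
c=lambda p:(np.array(p,float)+.5)/5-.5+[135,85]
C,S=np.cos(q[2]),np.sin(q[2]); L=np.array([[C,S],[-S,C]])
U=lambda p,z:L@(unproj(m,c(p),z)[:2]-q[:2])
zt=robot.read_tool_pos()[2]-175.9
for z in(zt-1.5,zt,zt+1.5):
  print("cover err by hole-dowel",U((246,214),z)-U((289,206),58),"win-switch",U((500,474),z)-U((511,440),65))
print(U((289,206),58),U((511,440),65),U((246,214),zt),U((500,474),zt))
E
```

```text
cover err by hole-dowel [ 1.12647057 -0.51897681] win-switch [0.36346826 0.22565609]
cover err by hole-dowel [ 1.25481428 -0.8639463 ] win-switch [0.75695336 0.1265717 ]
cover err by hole-dowel [ 1.38315799 -1.20891579] win-switch [1.15043846 0.02748731]
[65.83846416 34.30509648] [40.65295614  9.49650253] [67.09327844 33.44115018] [41.40990951  9.62307423]
```

```bash
python3 - <<'E'
from sw import *
robot.grip(0,80)
x,y=-.4,1.3
robot.servo_line(W(x,y,258),v=50)
C,S=np.cos(q[2]),np.sin(q[2]); L=np.array([[C,S],[-S,C]])
for z in [247,243,240,238,236,234,232.5]:
    robot.servo_line(W(x,y,z),v=30); p=robot.read_tool_pos(); f=robot.read_ft_force(); fl=L@f[:2]
    print(z,"u",round(p[2]-225.9,2),"loc",(L@(p[:2]-q[:2])).round(2),"F",fl.round(1),f[2].round(1),"T",robot.read_ft_torque().round(2),round(robot.read_time_s(),1))
    if np.hypot(*fl)>12 or f[2]>15: print("stop");break
E
```

```text
247 u 20.81 loc [-0.47  1.34] F [ 0.  -0.1] -1.8 T [ 0.05 -0.01 -0.03] 14.2
243 u 16.82 loc [-0.51  1.37] F [ 0.3 -0.2] -2.7 T [ 0.04  0.05 -0.01] 14.5
240 u 13.83 loc [-0.51  1.36] F [ 0.6 -0.3] -1.7 T [-0.01  0.01  0.04] 14.7
238 u 12.06 loc [-0.34  1.25] F [ 1.9 -0.9] -2.0 T [-0.02 -0.06  0.01] 15.0
236 u 10.05 loc [-0.36  1.24] F [ 0.5 -0.8] -2.0 T [-0.06 -0.1   0.07] 15.2
234 u 7.99 loc [-0.39  1.26] F [ 0.8 -1.1] -1.8 T [-0.08 -0.13  0.07] 15.5
232.5 u 7.06 loc [-0.25  1.19] F [ 0.7 -1.4] 0.8 T [-0.08 -0.06  0.07] 15.7
```

Both dowels are in with low side forces, and the cover has just reached the pad. Next I'll press it down to the rim.

```bash
python3 - <<'E'
from sw import *
x,y=-.4,1.3
C,S=np.cos(q[2]),np.sin(q[2]); L=np.array([[C,S],[-S,C]])
for z in np.arange(231.5,220,-.75):
    robot.servo_line(W(x,y,z),v=15); robot.wait(.1); p=robot.read_tool_pos(); f=robot.read_ft_force(); fl=L@f[:2]
    print(z,"u",round(p[2]-225.9,2),"loc",(L@(p[:2]-q[:2])).round(2),"F",fl.round(1),f[2].round(1),"T",robot.read_ft_torque().round(2),round(robot.read_finger_gap(),2),round(robot.read_time_s(),1))
    if np.hypot(*fl)>15 or f[2]>20: print("stop");break
E
```

```text
231.5 u 5.94 loc [-0.27  1.19] F [-0.4  0.7] 2.6 T [-0.    0.07  0.  ] 22.14 16.1
230.75 u 5.07 loc [-0.27  1.2 ] F [0.1 0.8] 4.7 T [-0.01  0.01 -0.  ] 22.35 16.4
230.0 u 4.27 loc [-0.28  1.22] F [ 0.4 -1.3] 3.8 T [-0.07 -0.05 -0.02] 22.56 16.8
229.25 u 3.57 loc [-0.28  1.2 ] F [ 0.2 -0.3] 5.8 T [-0.03 -0.01  0.02] 22.65 17.1
228.5 u 2.94 loc [-0.27  1.21] F [-0.4 -0. ] 5.6 T [-0.04  0.02 -0.01] 22.23 17.5
227.75 u 2.28 loc [-0.26  1.22] F [-0.7  0.3] 5.9 T [-0.    0.12  0.02] 22.88 17.8
227.0 u 1.64 loc [-0.25  1.19] F [-0.1 -0.2] 7.1 T [ 0.04  0.09 -0.04] 22.89 18.2
226.25 u 1.08 loc [-0.25  1.17] F [-1.5 -0.4] 8.1 T [0.05 0.19 0.03] 22.46 18.5
225.5 u 1.02 loc [-0.21  1.15] F [-3.5  1.3] 13.2 T [ 0.28  0.59 -0.03] 22.23 18.9
224.75 u 1.01 loc [-0.15  1.13] F [-6.2  2.3] 18.4 T [0.55 0.97 0.02] 22.52 19.2
224.0 u 1.01 loc [-0.1   1.15] F [-8.5  4. ] 22.9 T [0.65 1.28 0.  ] 22.61 19.6
stop
```

The hard stop came at u≈1.0 with Fz rising to 23 N, so the cover is on the rim. I'll relieve the side load and check by eye.

```bash
python3 - <<'E'
from sw import *
C,S=np.cos(q[2]),np.sin(q[2]); L=np.array([[C,S],[-S,C]])
for x,y,z in((-1.4,1.7,224),(-1.8,1.9,223.6)):
    robot.servo_line(W(x,y,z),v=15); robot.wait(.3); p=robot.read_tool_pos(); f=robot.read_ft_force()
    print("u",round(p[2]-225.9,2),"loc",(L@(p[:2]-q[:2])).round(2),"F",(L@f[:2]).round(1),f[2].round(1),"T",(L@robot.read_ft_torque()[:2]).round(2),R.from_matrix(R.from_rotvec(robot.read_ee_rot()).as_matrix()@R.from_rotvec(rot(q[2])).as_matrix().T).as_rotvec().round(4),round(robot.read_time_s(),1))
m=robot.camera_model("wrist");im=robot.snapshot("wrist")
sc=robot.snapshot("scene"); ms=robot.camera_model("scene")
u=proj(ms,[W(0,0,50)])[0].astype(int)
a=cv2.resize(sc[u[1]-45:u[1]+35,u[0]-50:u[0]+50,::-1],(500,400),interpolation=cv2.INTER_CUBIC)
e=proj(m,[W(10,0,50)])[0].astype(int);print(u,e)
b=cv2.resize(im[40:340,106:406,::-1],(400,400),interpolation=cv2.INTER_CUBIC)
cv2.imwrite("pics/closed.png",cv2.resize(np.hstack([a,b]),(800,356)))
E
```

```text
u 0.99 loc [-0.53  1.34] F [-3.2  1.9] 19.7 T [0.56 0.69] [-0.0011 -0.0022  0.0001] 20.1
u 1.02 loc [-0.69  1.38] F [-2.6  2.4] 20.7 T [0.63 0.67] [-0.0015 -0.0032  0.0001] 20.7
[191 176] [254 233]
```

View pics/closed.png

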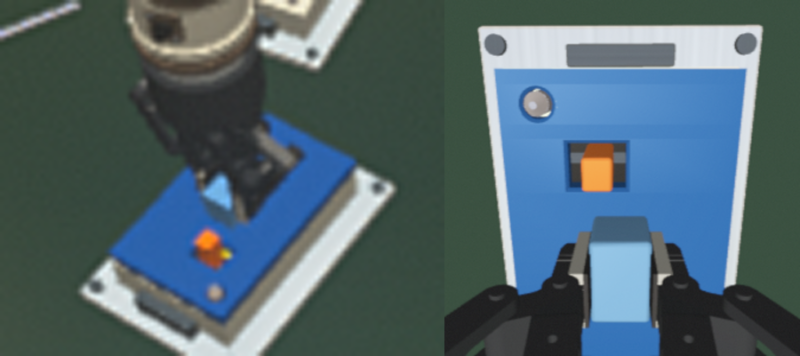

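The scene view on the left shows the cover level on the rim. The wrist view on the right shows dowel_b through its hole at (537,103) and the switch up through the window at (597,167). The force is steady at about 21 N, with the load centred about 9 mm from the middle, so I'm handing in.

```bash
python3 - <<'E'
from h import *
robot.wait(.3); print(robot.read_ft_force(),robot.read_tool_pos(),robot.read_finger_gap(),robot.read_time_s())
print(robot.hand_in())
E
```

```text
[-2.98789898  2.74386698 20.77719947] [ 563.22250192 -195.9801795   226.88747176] 22.639127627391705 21.0917
the job is handed in; nothing more can be done
None
```

The job is handed in at 21 s: the switch is about 0.5 mm from the middle of the yellow marks, the cover is seated flush on both dowels and still held pressed shut at about 21 N, and the arm never went near the tape roll, flask or screwdriver.

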